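# Put the shock absorber away in the tool chest drawer

### The arm

A 6-joint arm with a two-finger parallel gripper is mounted at the origin on the work surface. World frame = base frame: x ahead of the robot, y to its left, z up, the work surface at z = 0. Lengths are in m, angles in rad, forces in N, time in s.
With the tool pointing down it reaches from about 0.325 to 0.9 m from the base axis. Payload 6.1 kg.
Tool frame: the origin (TCP) lies between the finger pads; the fingertips stand 17 mm ahead of it and the grasp point (between the pads) lies 2 mm behind it; z points along the fingers, y is the line along which they close (so a half turn about z gives the same grasp; the last joint's range is limited). The gripper opens to 85 mm and grips with 20 to 120 N. Pads are 22 mm wide; open, the fingers measure 114 mm over their backs; the gripper's body (76 mm by 85 mm) begins 54 mm behind the grasp point. The pads swing forward as they close: fully open they stand 13 mm farther back than shut.
Start: joints at [-1.304, 0.22, 1.526, -0, 1.395, -0.126], TCP at [0.239, -0.577, 0.248] pointing down, gripper open.
Joint ranges: [-2.98, 2.98], [-0.91, 2.08], [0.09, 2.57], [-1.24, 4.39], [0.2, 2.65], [-2.68, 2.68]. Speed limits (rad/s): [2.57, 2.57, 3.01, 3.14, 3.14, 3.14].

### API

Orientations are given as [roll, pitch, yaw] about the fixed x, y, z axes, in that order (R = Rz(yaw) Ry(pitch) Rx(roll)).
In Python, from cell import * gives the robot as it stands. The module is installed in compiled form; this text tells all that it offers.
- The arm moves only by the tool play_rows, never from a script. Its argument "rows" is a list of rows, each an object with "linear": the shift along the tool's x, y, z in m, a list of three; "turn": the turn, a rotation vector about the tool's x, y, z in rad, a list of three; "hand": the finger opening in m, from 0 to 0.0854. A call has 1 to 8 rows; each row is the pose to reach, as a shift and turn from the pose commanded when the call began, along the tool's axes at that moment; what a row does not reach only later rows make up. A row lasts 1/8 s, in which the tool goes at most 62.5 mm and 10.7 degrees, less where a joint would pass 70% of its speed; a pose out of reach is approached as far as the arm can. A call with a gripper value outside its range is refused whole. The fingers move at their own pace and stop on an object; the grip force is fixed at half the most. Time passes only in rows, so rows that repeat a pose let the fingers close. It gives the time, the measured TCP pose, the force, the opening and the grip force at its end, in the units of the state.
- read_state(): the state, without advancing time (a new reading comes with each control period).
- capture(name): name is "scene" or "top"; returns a dict with "image" (480x640x3 uint8, blue, green, red), "mtx" (3x3 intrinsics, pixels), "xyz" and "rotation" of the camera in the world. Camera axes: x right, y up, looking along -z (the intrinsics and any distortion apply to the point x, -y, -z); pixel columns grow to the right and rows downward; lengths in m; the calibration is good to about 2 mm. A picture is of the moment at which its call begins. There is no depth.
- close_job(): hands the job in; it is judged then, once.
The state is a dict: "t": time; "joint_positions": joint angles; "joint_vel": joint speeds; "joint_efforts": joint torques, N m; "tcp_pos": TCP position; "orientation": TCP orientation; "force": force on the tool from outside, world axes, zero at the start; "ft_torque": the same for the moment, N m; "opening": opening from 0.0 (shut) to 1.0 (fully open); "grasp_force": force on a finger pad.
Only numpy, scipy, OpenCV 4.12 (cv2) and the standard library are available. Lean on these libraries where they do the work, as an engineer would, in place of code of your own. Each camera call takes 0.05 s, during which the arm holds its last target. There are 200 camera calls.

### The job

Pull the top drawer of the grey tool chest all the way open by its handle, gently lay the short, stout shock absorber flat in the drawer's wide compartment (set it down, do not drop it), and then smoothly push the drawer fully shut again. Leave everything else on the bench and on the chest where it is.

Things in the scene. Friction and masses are not known exactly. Their poses are not given: they have to be found in the camera images.
- chest: Fixed grey steel tool chest, 270 deep (x), 260 wide (y), 175 mm high. Origin: middle of the lower front edge, at bench height; its front looks along its own -x, roughly to the robot. Two drawer fronts one above the other, each with a level bar handle; only the upper drawer matters (the lower is locked). The chest's opening over the upper drawer is 163 mm above the bench.
- top_drawer (a joint): How far the upper drawer is open, m: 0 shut, 0.21 fully open at its stop. It slides along the chest's -x, needs 2 to 4 N, has no spring or latch, stays where left. May start up to 20 mm ajar. Fully open, the front 204 mm of its inside is clear of the chest.
- handle (a point): Middle of the upper drawer's handle, moving with it: level round bar 11 mm thick, 120 mm long, along the chest's y, on two 8 mm posts 52 mm either side of the middle. Bar centre line 42 mm in front of the flat drawer front, 36 mm below the chest's top, 139 mm above the bench. Axes parallel to the chest's.
- compartment (a point): Middle of the front edge of the inner floor of the drawer's wide compartment, where it meets the drawer front; moves with the drawer; 89 mm above the bench; axes parallel to the chest's. The floor runs 213 mm back (+x) from here and is 152 mm wide (y). Above it: side and rear walls 39 mm, divider (+y side) 30 mm, drawer front 72 mm. Beyond the divider a narrow (60 mm) compartment holds a wrench.
- shock: Shock absorber to put away: loose, about 0.4 kg, 150 mm long, lying along its own x (z up) on the bench, left or right, nearer the robot than the chest. Black cylinder 44 mm thick (x -50 to +25 mm), bare 16 mm rod (25 to 50), square 44 mm steel end block (50 to 75), small eye at the other end (to -75). Origin: mid length, on the underside; balances near there.
- shock_mid (a point): Point on the shock absorber's axis, at mid length, 22 mm above its underside.
- cartridge: Bystander to leave alone: a longer, thinner fork cartridge (225 mm long, 28 mm thick) lying on the other side of the bench from the shock absorber. Origin: underside, about mid length; long axis x.
- wrench: Bystander to leave alone: open wrench, 170 mm long, flat on the bench in front of the chest. Origin: underside.
- grease_jar: Bystander to leave alone: small jar (64 mm diameter, 60 mm high) standing on top of the chest. Origin: underside. It stands near the middle, its axis about 92 mm behind the chest's front.
- oil_bottle: Bystander to leave alone: bottle (64 mm diameter, 170 mm high) standing left of the chest. Origin: underside.
- coil_spring: Bystander to leave alone: steel coil spring (60 mm diameter, 60 mm high) standing right of the chest. Origin: underside.
- shock_pump: Bystander to leave alone: hand pump with a round gauge, 220 mm long, lying far left. Origin: underside.
- mallet: Bystander to leave alone: hammer, 260 mm long, lying far right. Origin: underside.

How it is judged:
By the outcome, as a careful person would: the job done as asked, in the order asked, and still so for the second after the job is handed in, with the robot touching nothing.
It also fails if it takes over 69 s, if anything falls off the work surface, if the arm or the gripper's body presses on something with over 40 N, if the wrist force passes 120 N, or if a joint passes its speed limit or range.

## Working session

There is one attempt and no reset: what is moved stays moved. The work goes in short steps, Python scripts to look and compute and a tool call to move; the robot and the scene stay as the last step left them, time stands still between calls to the robot, and variables do not carry over. Pictures are saved under pics/ and viewed, at most 10 in all, crops included, and the job is handed in when it is done.

Besides the shell and the picture viewer there is one more tool, called in YAML: its name, and indented under it one key for each argument. play_rows: Moves the arm, as the interface text tells. Its arguments: {"type":"object","properties":{"rows":{"type":"array"}},"required":["rows"]}

```bash
mkdir -p pics
cat > h.py <<'E'
from cell import *
import numpy as np, cv2
from scipy.spatial.transform import Rotation as R
def ray(c,u,v):
    K=np.array(c["mtx"]);d=np.linalg.inv(K)@[u,v,1.]
    Rm=np.array(c["rotation"])
    if Rm.shape!=(3,3): Rm=R.from_euler('xyz',Rm).as_matrix() if Rm.size==3 else R.from_quat(Rm).as_matrix()
    return np.array(c["xyz"]),Rm@[d[0],-d[1],-d[2]]
def onplane(c,u,v,z):
    o,d=ray(c,u,v);return o+d*(z-o[2])/d[2]
def proj(c,p):
    Rm=np.array(c["rotation"]);q=Rm.T@(np.array(p)-c["xyz"]);q=np.array(c["mtx"])@[q[0],-q[1],-q[2]];return q[:2]/q[2]
E
python3 - <<'E'
from h import *
for n in("scene","top"):
    c=capture(n);cv2.imwrite(f"pics/{n}1.png",c["image"]);print(n,c["xyz"],c["rotation"],c["mtx"],c.keys())
print(read_state())
E
```

```text
scene [1.22373295 0.46483522 1.0093435 ] [0.7275003  0.00343891 2.18530319] [[480.01245264   0.         315.36460059]
 [  0.         480.01245264 232.72926711]
 [  0.           0.           1.        ]] dict_keys(['image', 'mtx', 'xyz', 'rotation'])
top [ 4.44220675e-01 -8.38651238e-04  1.38546462e+00] [ 0.12639523  0.01320902 -1.57076221] [[467.75953066   0.         321.42204237]
 [  0.         467.75953066 249.10713997]
 [  0.           0.           1.        ]] dict_keys(['image', 'mtx', 'xyz', 'rotation'])
{'t': 0.1, 'joint_positions': array([-1.30410221e+00,  2.21158054e-01,  1.52751262e+00,  1.13567649e-05,
        1.39472581e+00, -1.26088965e-01]), 'joint_vel': array([ 0.00203275, -0.00054037, -0.00097803,  0.00074709, -0.00098588,
        0.00146887]), 'joint_efforts': array([ 6.46749450e-04, -4.98246396e+01, -3.90548301e+01, -1.28546853e-04,
        5.69879398e-03, -9.54833951e-06]), 'tcp_pos': array([ 0.23909109, -0.57688711,  0.24729352]), 'orientation': array([-3.13980455e+00, -2.37929408e-04,  3.92780869e-01]), 'force': array([-0.53647958, -0.83812946, -0.36333356]), 'ft_torque': array([-0.04871289, -0.06249019, -0.00831198]), 'grasp_force': 0.0, 'opening': 0.9998524890903702}
```

View pics/scene1.png

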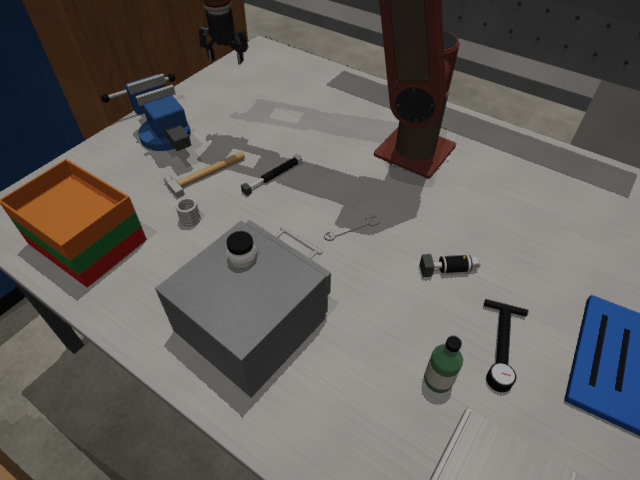

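View pics/top1.png

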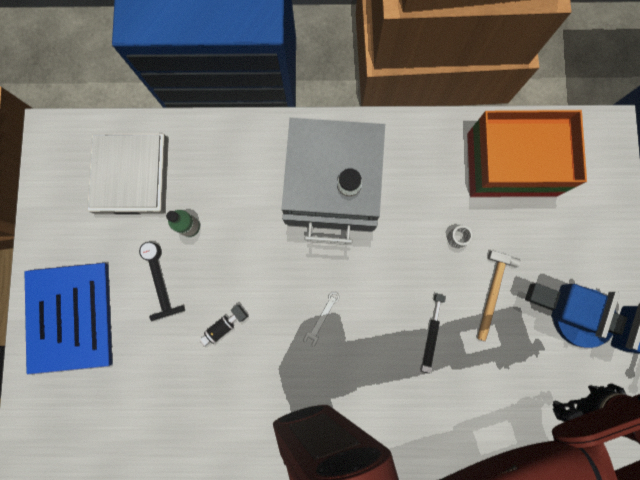

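The scene view shows the chest with its jar, and the shock at about (450,264). In the top view the chest spans about (283–385, 119–228), the handle sits near (329,240), and the shock near (223,325) with its block at (239,312) and its eye at (207,341). The wrench is at about (320,318).

Run:
```python
from h import *
c=capture("top");im=c["image"]
a=cv2.resize(im[195:255,270:400],None,fx=6,fy=5,interpolation=2)
b=cv2.resize(im[295:355,190:270],None,fx=5,fy=5,interpolation=2)
o=np.zeros((600,780,3),np.uint8);o[:300,:780]=a;o[300:,:400]=b;cv2.imwrite("pics/c1.png",o)
hand=[onplane(c,u,v,.139) for u,v in((307,240),(351,242))];print(hand)
f=lambda u,v,z:onplane(c,u,v,z)[:2].round(4)
print("chest top corners",f(290,119,.175),f(385,123,.175),f(378,219,.175),f(283,212,.175))
print("shock block,eye",f(238.5,312,.03),f(207,341,.022))
g=cv2.cvtColor(im,cv2.COLOR_BGR2GRAY)[295:355,190:270]
m=(g<90).astype(np.uint8);n,l,s,ce=cv2.connectedComponentsWithStats(m);
for i in range(1,n):
    if s[i,4]>20: print(s[i],ce[i]+[190,295])
```

```text
[array([0.62742305, 0.05449224, 0.139     ]), array([ 0.62176193, -0.06391936,  0.139     ])]
chest top corners [0.9532 0.1002] [ 0.9405 -0.1563] [ 0.6775 -0.1334] [0.6969 0.1165]
shock block,eye [0.4343 0.2558] [0.3516 0.3463]
[ 42  10  16  16 145] [239.5862069  312.52413793]
[34 21 10 12 32] [228.53125 321.40625]
[ 17  23  24  24 291] [218.02405498 329.71134021]
```

View pics/c1.png

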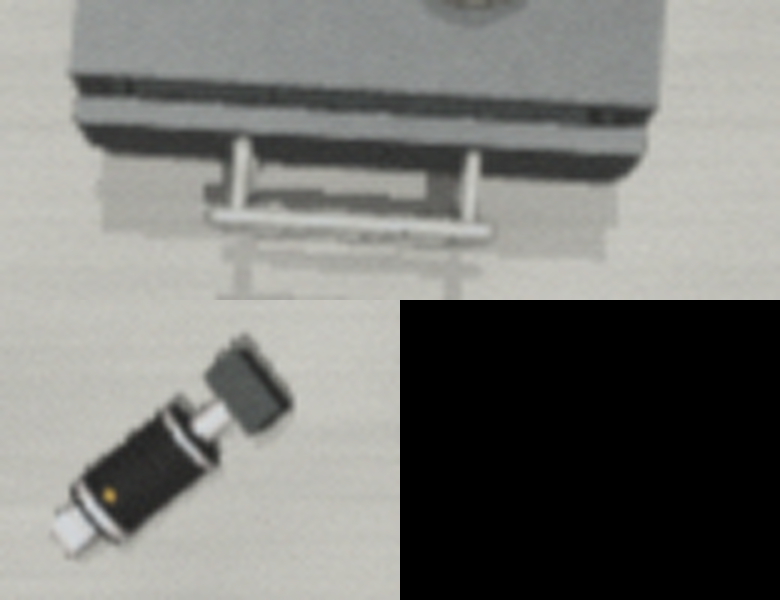

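The crop shows the bar from (305,238) to (351.7,241.4), with the drawer slightly ajar and the chest yawed about -0.07. The shock's block is at upper right and its eye at lower left.

```bash
cat >> h.py <<'E'
def go(x,y,z,psi,frm=None):
    s=read_state();R0=R.from_euler('xyz',s["orientation"]);R1=R.from_euler('xyz',[np.pi,0,psi])
    print("lin",(R0.inv().apply(np.array([x,y,z])-s["tcp_pos"])).round(4),"turn",(R0.inv()*R1).as_rotvec().round(4))
E
python3 - <<'E'
from h import *
c=capture("top")
a,b=[onplane(c,u,v,.139) for u,v in((305,238.1),(351.7,241.4))]
print(a,b,(a+b)/2,np.linalg.norm(a-b))
p,q=[onplane(c,u,v,.175) for u,v in((282,210),(379.2,216.4))];print(p,q,(p+q)/2,np.linalg.norm(p-q))
m=(a+b)/2
go(m[0],m[1],.27,np.pi/2-.072)
E
```

```text
[0.63260927 0.05990671 0.139     ] [ 0.62338839 -0.06581367  0.139     ] [ 0.62799883 -0.00295348  0.139     ] 0.1260580809936801
[0.70228829 0.119237   0.175     ] [ 0.68444163 -0.13668591  0.175     ] [ 0.69336496 -0.00872445  0.175     ] 0.256544420049121
lin [ 0.579  -0.3816 -0.0219] turn [-1.000e-03 -8.000e-04 -1.106e+00]
```

play_rows:
  rows:
    - {"linear": [0.03, -0.02, -0.01], "turn": [0, 0, -0.06], "hand": 0.038}
    - {"linear": [0.075, -0.05, -0.02], "turn": [0, 0, -0.15], "hand": 0.038}
    - {"linear": [0.12, -0.08, -0.022], "turn": [0, 0, -0.25], "hand": 0.038}
    - {"linear": [0.165, -0.11, -0.022], "turn": [0, 0, -0.35], "hand": 0.038}
    - {"linear": [0.21, -0.14, -0.022], "turn": [0, 0, -0.45], "hand": 0.038}
    - {"linear": [0.255, -0.17, -0.022], "turn": [0, 0, -0.55], "hand": 0.038}
    - {"linear": [0.3, -0.2, -0.022], "turn": [0, 0, -0.65], "hand": 0.038}
    - {"linear": [0.345, -0.23, -0.022], "turn": [0, 0, -0.75], "hand": 0.038}

```text
t: 1.2
tcp_pos: [0.4706, -0.2312, 0.2703]
orientation: [3.141, 0.0, 1.146]
force: [0.5, -0.4, -0.4]
opening: 0.443
grasp_force: 0.0
```

```bash
python3 -c "
from h import *
s=read_state();print(s['t'],s['tcp_pos'],s['orientation'],s['opening']*85.4)
go(.626,-.003,.27,np.pi/2-.072)"
```

```text
1.2 [ 0.47059002 -0.23123575  0.27030135] [3.14136319e+00 2.68858195e-05 1.14599084e+00] 37.86637999572055
lin [0.272  0.0475 0.0003] turn [ 2.000e-04  1.000e-04 -3.528e-01]
```

play_rows:
  rows:
    - {"linear": [0.045, 0.008, 0], "turn": [0, 0, -0.06], "hand": 0.038}
    - {"linear": [0.09, 0.016, 0], "turn": [0, 0, -0.12], "hand": 0.038}
    - {"linear": [0.135, 0.024, 0], "turn": [0, 0, -0.18], "hand": 0.038}
    - {"linear": [0.18, 0.032, 0], "turn": [0, 0, -0.24], "hand": 0.038}
    - {"linear": [0.22, 0.039, 0], "turn": [0, 0, -0.3], "hand": 0.038}
    - {"linear": [0.25, 0.044, 0], "turn": [0, 0, -0.353], "hand": 0.038}
    - {"linear": [0.272, 0.0475, 0], "turn": [0, 0, -0.353], "hand": 0.038}
    - {"linear": [0.272, 0.0475, 0], "turn": [0, 0, -0.353], "hand": 0.038}

```text
t: 2.2
tcp_pos: [0.6263, -0.0041, 0.2699]
orientation: [-3.141, 0.0, 1.496]
force: [-0.7, -0.6, 0.2]
opening: 0.444
grasp_force: 0.0
```

```bash
python3 -c "
from h import *
s=read_state();print(s['t'],s['tcp_pos'],s['orientation'],s['opening']*85.4)
go(.627,-.003,.141,np.pi/2-.072)
c=capture('scene');print(proj(c,[.627,-.003,.139]),proj(c,s['tcp_pos']))
cv2.imwrite('pics/s2.png',cv2.resize(c['image'][80:300,200:400],None,fx=3,fy=2.7))
"
```

```text
2.2 [ 0.62634113 -0.00405954  0.26993103] [-3.14105978e+00  6.10858406e-06  1.49646811e+00] 37.95284452234329
lin [0.0011 0.0006 0.1289] turn [-0.0005  0.     -0.0023]Traceback (most recent call last):
  File "<string>", line 5, in <module>
    c=capture('scene');print(proj(c,[.627,-.003,.139]),proj(c,s['tcp_pos']))
                             ~~~~^^^^^^^^^^^^^^^^^^^^^
  File "h.py", line 12, in proj
    Rm=np.array(c["rotation"]);q=Rm.T@(np.array(p)-c["xyz"]);q=np.array(c["mtx"])@[q[0],-q[1],-q[2]];return q[:2]/q[2]
                                                                                   ~^^^
IndexError: invalid index to scalar variable.
```

```bash
sed -i 's/^    Rm=np.array(c\["rotation"\]);q=/    Rm=R.from_euler("xyz",c["rotation"]).as_matrix();q=/' h.py; python3 -c "
from h import *
s=read_state()
c=capture('scene');print(proj(c,[.627,-.003,.139]),proj(c,s['tcp_pos']))
for u,v in ((280,230),(320,252)): print(onplane(c,u,v,.139))
cv2.imwrite('pics/s2.png',cv2.resize(c['image'][130:280,220:360],None,fx=4,fy=4,interpolation=2))
"
```

```text
[300.71700641 238.25728269] [298.72328185 198.53919414]
[ 0.63452109 -0.06025815  0.139     ]
[0.63543292 0.05933673 0.139     ]
```

View pics/s2.png

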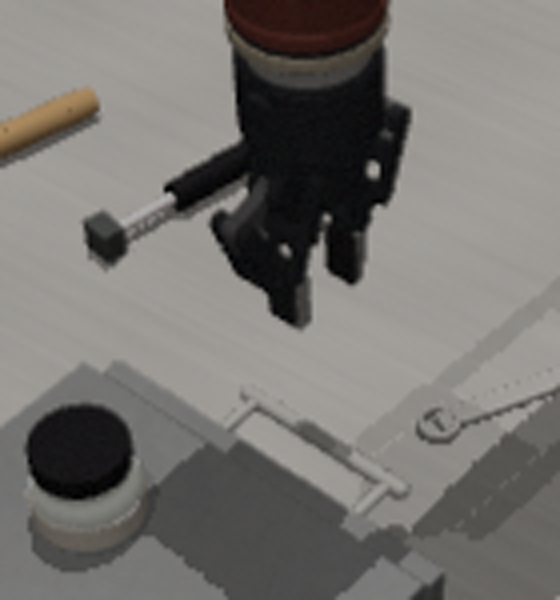

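The image shows the bar ends at about (282.5,228) and (320.5,252.5), which agrees with the top view to a few mm (middle about x 0.629). Next I lower the open fingers around the bar.

play_rows:
  rows:
    - {"linear": [0.002, 0.002, 0.02], "turn": [0, 0, 0], "hand": 0.038}
    - {"linear": [0.002, 0.002, 0.045], "turn": [0, 0, 0], "hand": 0.038}
    - {"linear": [0.002, 0.002, 0.07], "turn": [0, 0, 0], "hand": 0.038}
    - {"linear": [0.002, 0.002, 0.09], "turn": [0, 0, 0], "hand": 0.038}
    - {"linear": [0.002, 0.002, 0.108], "turn": [0, 0, 0], "hand": 0.038}
    - {"linear": [0.002, 0.002, 0.122], "turn": [0, 0, 0], "hand": 0.038}
    - {"linear": [0.002, 0.002, 0.132], "turn": [0, 0, 0], "hand": 0.038}
    - {"linear": [0.002, 0.002, 0.132], "turn": [0, 0, 0], "hand": 0.038}

```text
t: 3.3
tcp_pos: [0.6278, -0.0032, 0.1375]
orientation: [-3.14, -0.0, 1.496]
force: [0.3, -0.3, -0.6]
opening: 0.447
grasp_force: 0.0
```

play_rows:
  rows:
    - {"linear": [0, 0, 0], "turn": [0, 0, 0], "hand": 0.025}
    - {"linear": [0, 0, 0], "turn": [0, 0, 0], "hand": 0.015}
    - {"linear": [0, 0, 0], "turn": [0, 0, 0], "hand": 0.008}
    - {"linear": [0, 0, 0], "turn": [0, 0, 0], "hand": 0.004}

```text
t: 3.8
tcp_pos: [0.629, -0.0034, 0.1395]
orientation: [3.139, 0.0, 1.496]
force: [1.0, 0.6, 5.0]
opening: 0.102
grasp_force: 58.5
```

play_rows:
  rows:
    - {"linear": [0, -0.008, 0], "turn": [0, 0, 0], "hand": 0.004}
    - {"linear": [0, -0.024, 0], "turn": [0, 0, 0], "hand": 0.004}
    - {"linear": [0, -0.044, 0], "turn": [0, 0, 0], "hand": 0.004}
    - {"linear": [0, -0.064, 0], "turn": [0, 0, 0], "hand": 0.004}
    - {"linear": [0, -0.084, 0], "turn": [0, 0, 0], "hand": 0.004}
    - {"linear": [0, -0.104, 0], "turn": [0, 0, 0], "hand": 0.004}
    - {"linear": [0, -0.124, 0], "turn": [0, 0, 0], "hand": 0.004}
    - {"linear": [0, -0.14, 0], "turn": [0, 0, 0], "hand": 0.004}

```text
t: 4.8
tcp_pos: [0.4886, 0.0074, 0.1394]
orientation: [3.139, -0.0, 1.496]
force: [2.2, 1.3, 7.6]
opening: 0.102
grasp_force: 60.2
```

play_rows:
  rows:
    - {"linear": [0, -0.01, 0], "turn": [0, 0, 0], "hand": 0.004}
    - {"linear": [0, -0.02, 0], "turn": [0, 0, 0], "hand": 0.004}
    - {"linear": [0, -0.03, 0], "turn": [0, 0, 0], "hand": 0.004}
    - {"linear": [0, -0.036, 0], "turn": [0, 0, 0], "hand": 0.004}
    - {"linear": [0, -0.04, 0], "turn": [0, 0, 0], "hand": 0.004}
    - {"linear": [0, -0.044, 0], "turn": [0, 0, 0], "hand": 0.004}

```text
t: 5.55
tcp_pos: [0.4453, 0.0106, 0.1394]
orientation: [3.139, -0.0, 1.496]
force: [1.6, 0.7, 7.2]
opening: 0.104
grasp_force: 60.1
```

Not at the stop yet, so I creep until the force rises.

play_rows:
  rows:
    - {"linear": [0, -0.003, 0], "turn": [0, 0, 0], "hand": 0.004}
    - {"linear": [0, -0.006, 0], "turn": [0, 0, 0], "hand": 0.004}
    - {"linear": [0, -0.009, 0], "turn": [0, 0, 0], "hand": 0.004}
    - {"linear": [0, -0.011, 0], "turn": [0, 0, 0], "hand": 0.004}

```text
t: 6.05
tcp_pos: [0.4344, 0.0115, 0.1394]
orientation: [3.139, -0.0, 1.496]
force: [1.4, 0.4, 6.2]
opening: 0.103
grasp_force: 60.2
```

play_rows:
  rows:
    - {"linear": [0, -0.002, 0], "turn": [0, 0, 0], "hand": 0.004}
    - {"linear": [0, -0.004, 0], "turn": [0, 0, 0], "hand": 0.004}
    - {"linear": [0, -0.006, 0], "turn": [0, 0, 0], "hand": 0.004}

```text
t: 6.42
tcp_pos: [0.4298, 0.0118, 0.1395]
orientation: [3.135, -0.0, 1.496]
force: [13.5, 1.1, -2.8]
opening: 0.101
grasp_force: 59.2
```

The stop is reached at TCP x = 0.430, so shut will be at about x = 0.639. I release and rise.

play_rows:
  rows:
    - {"linear": [0, 0.001, 0], "turn": [0, 0, 0], "hand": 0.015}
    - {"linear": [0, 0.001, 0], "turn": [0, 0, 0], "hand": 0.038}
    - {"linear": [0, 0.001, 0], "turn": [0, 0, 0], "hand": 0.038}
    - {"linear": [0, 0.001, -0.015], "turn": [0, 0, 0], "hand": 0.038}
    - {"linear": [0, 0.001, -0.045], "turn": [0, 0, 0], "hand": 0.038}
    - {"linear": [0, 0.001, -0.085], "turn": [0, 0, 0], "hand": 0.038}
    - {"linear": [0, 0.001, -0.12], "turn": [0, 0, 0], "hand": 0.06}
    - {"linear": [0, 0.001, -0.13], "turn": [0, 0, 0], "hand": 0.085}

```text
t: 7.42
tcp_pos: [0.43, 0.0115, 0.2718]
orientation: [3.136, 0.0, 1.496]
force: [-0.3, 0.3, 0.4]
opening: 0.848
grasp_force: 0.0
```

```bash
python3 -c "
from h import *
s=read_state();print(s['t'],s['tcp_pos'],s['orientation'],s['opening']*85.4)
c=capture('top')
g=lambda u,v,z:onplane(c,u,v,z)[:2]
b=g(238.5,312.5,.04);e=g(206,341,.022);k=g(218,329.7,.035)
print(b,e,k)
d=k-e; print(np.arctan2(*(b-e)[::-1]),np.arctan2(*(b-k)[::-1]))
cv2.imwrite('pics/t3.png',np.hstack([cv2.resize(c['image'][200:320,270:390],None,fx=4,fy=4,interpolation=2),cv2.resize(c['image'][290:370,190:240],(300,480),interpolation=2)]))
mid=(b+e)/2
go(mid[0],mid[1],.2,2.31)"
```

```text
7.425 [0.43002335 0.0115284  0.27180234] [3.13627132e+00 4.37946764e-04 1.49581058e+00] 72.43020513197446
[0.4330059  0.25389003] [0.3516099  0.34917843] [0.38426868 0.31244254]
-0.8638650726528064 -0.876628185863893
lin [ 0.2864 -0.0595  0.0711] turn [ 0.0044  0.0023 -0.8141]
```

View pics/t3.png

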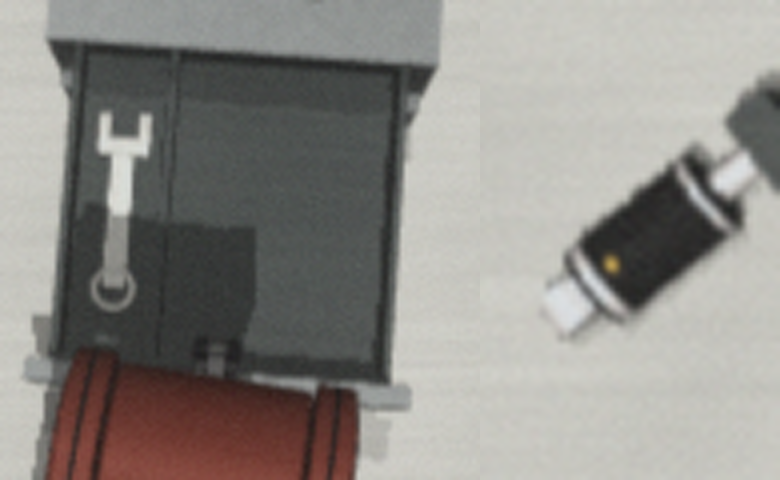

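The drawer is fully open: the wide compartment spans crop x 170–390 (image column ≈340, row ≈257), and the wrench stays in the narrow bay. The shock's cylinder and eye confirm its middle at about (0.392, 0.302) and its axis at -0.87 rad.

play_rows:
  rows:
    - {"linear": [0.025, -0.005, 0], "turn": [0, 0, -0.08], "hand": 0.085}
    - {"linear": [0.07, -0.015, 0], "turn": [0, 0, -0.2], "hand": 0.085}
    - {"linear": [0.115, -0.024, 0.01], "turn": [0, 0, -0.32], "hand": 0.085}
    - {"linear": [0.16, -0.033, 0.03], "turn": [0, 0, -0.44], "hand": 0.085}
    - {"linear": [0.205, -0.043, 0.06], "turn": [0, 0, -0.56], "hand": 0.085}
    - {"linear": [0.25, -0.052, 0.1], "turn": [0, 0, -0.68], "hand": 0.085}
    - {"linear": [0.278, -0.058, 0.13], "turn": [0, 0, -0.774], "hand": 0.085}
    - {"linear": [0.2865, -0.0595, 0.15], "turn": [0.0045, 0.002, -0.774], "hand": 0.085}

```text
t: 8.48
tcp_pos: [0.3883, 0.3025, 0.1151]
orientation: [-3.134, -0.005, 2.273]
force: [0.8, -1.3, -0.1]
opening: 0.995
grasp_force: 0.0
```

```bash
python3 -c "
from h import *
s=read_state();print(s['t'],s['tcp_pos'],s['orientation'],s['opening']*85.4)
go(.3923,.302,.024,2.27)
c=capture('top')
f=lambda u,v,z:onplane(c,270+u/4,200+v/4,z)[:2].round(4)
for v in (120,250):print(f(175-v*.04,v,.119),f(397-v*.045,v,.119),f(394-v*.04,v,.089))
print(proj(c,[.5752,-.0307,.089]))
c=capture('scene');cv2.imwrite('pics/s3.png',np.hstack([cv2.resize(c['image'][130:330,380:540],(480,600),interpolation=2)]))
"
```

```text
8.475 [0.38834375 0.30252027 0.11506508] [-3.133641   -0.0047242   2.27318363] 84.96007219680695
lin [-0.0034  0.0034  0.091 ] turn [-0.008  -0.0047  0.0032]
[0.6581 0.0402] [ 0.6577 -0.1115] [ 0.6628 -0.1124]
[0.5685 0.0436] [ 0.5683 -0.1064] [ 0.5712 -0.1077]
[338.30128351 261.11734885]
```

View pics/s3.png

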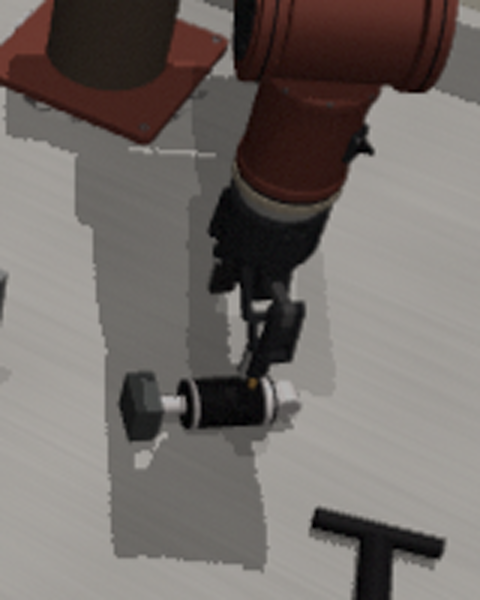

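The gripper is above the shock, whose cylinder is near crop (228,402), with the fingers on either side. The compartment centre matches my estimate (y ≈ -0.031 at x ≈ 0.575). Next I descend and grip.

play_rows:
  rows:
    - {"linear": [-0.003, 0.003, 0.015], "turn": [-0.008, -0.005, 0.003], "hand": 0.085}
    - {"linear": [-0.003, 0.003, 0.035], "turn": [-0.008, -0.005, 0.003], "hand": 0.085}
    - {"linear": [-0.003, 0.003, 0.055], "turn": [-0.008, -0.005, 0.003], "hand": 0.085}
    - {"linear": [-0.003, 0.003, 0.073], "turn": [-0.008, -0.005, 0.003], "hand": 0.085}
    - {"linear": [-0.003, 0.003, 0.085], "turn": [-0.008, -0.005, 0.003], "hand": 0.085}
    - {"linear": [-0.003, 0.003, 0.091], "turn": [-0.008, -0.005, 0.003], "hand": 0.085}
    - {"linear": [-0.003, 0.003, 0.091], "turn": [-0.008, -0.005, 0.003], "hand": 0.085}

```text
t: 9.45
tcp_pos: [0.3947, 0.3014, 0.0273]
orientation: [3.137, 0.002, 2.267]
force: [-0.3, 0.2, -0.8]
opening: 0.995
grasp_force: 0.0
```

play_rows:
  rows:
    - {"linear": [0, 0, 0], "turn": [0, 0, 0], "hand": 0.065}
    - {"linear": [0, 0, 0], "turn": [0, 0, 0], "hand": 0.05}
    - {"linear": [0, 0, 0], "turn": [0, 0, 0], "hand": 0.042}
    - {"linear": [0, 0, 0], "turn": [0, 0, 0], "hand": 0.036}
    - {"linear": [0, 0, 0], "turn": [0, 0, 0], "hand": 0.034}
    - {"linear": [0, 0, 0], "turn": [0, 0, 0], "hand": 0.034}

```text
t: 10.2
tcp_pos: [0.3951, 0.3019, 0.0282]
orientation: [3.136, 0.002, 2.267]
force: [-1.2, -1.4, 5.3]
opening: 0.497
grasp_force: 59.9
```

play_rows:
  rows:
    - {"linear": [0, 0, -0.005], "turn": [0, 0, 0], "hand": 0.034}
    - {"linear": [0, 0, -0.02], "turn": [0, 0, 0], "hand": 0.034}
    - {"linear": [0, 0, -0.05], "turn": [0, 0, 0], "hand": 0.034}
    - {"linear": [0, 0, -0.085], "turn": [0, 0, 0], "hand": 0.034}
    - {"linear": [0, 0, -0.12], "turn": [0, 0, 0], "hand": 0.034}
    - {"linear": [0, 0, -0.155], "turn": [0, 0, 0], "hand": 0.034}
    - {"linear": [0, 0, -0.185], "turn": [0, 0, 0], "hand": 0.034}
    - {"linear": [0, 0, -0.205], "turn": [0, 0, 0], "hand": 0.034}

```text
t: 11.2
tcp_pos: [0.3939, 0.3013, 0.2348]
orientation: [3.135, 0.002, 2.267]
force: [0.7, -0.2, -3.2]
opening: 0.492
grasp_force: 61.4
```

```bash
python3 -c "
from h import *
s=read_state();print(s['t'],s['tcp_pos'],s['orientation'],s['opening']*85.4,s['force'])
go(.576,-.031,.235,np.pi-.0748)"
```

```text
11.2 [0.39394302 0.30133356 0.23479999] [3.13452880e+00 2.02213411e-03 2.26685757e+00] 42.025875473211165 [ 0.73446421 -0.21393899 -3.23915005]
lin [-0.3718 -0.0734  0.    ] turn [ 0.0059  0.0047 -0.7999]
```

play_rows:
  rows:
    - {"linear": [-0.015, -0.003, 0], "turn": [0, 0, -0.03], "hand": 0.034}
    - {"linear": [-0.045, -0.009, 0], "turn": [0, 0, -0.1], "hand": 0.034}
    - {"linear": [-0.085, -0.017, 0], "turn": [0, 0, -0.19], "hand": 0.034}
    - {"linear": [-0.13, -0.026, 0], "turn": [0, 0, -0.29], "hand": 0.034}
    - {"linear": [-0.175, -0.035, 0], "turn": [0, 0, -0.39], "hand": 0.034}
    - {"linear": [-0.22, -0.043, 0], "turn": [0, 0, -0.49], "hand": 0.034}
    - {"linear": [-0.265, -0.052, 0], "turn": [0, 0, -0.59], "hand": 0.034}
    - {"linear": [-0.305, -0.06, 0], "turn": [0, 0, -0.68], "hand": 0.034}

```text
t: 12.2
tcp_pos: [0.5435, 0.0271, 0.2331]
orientation: [3.139, 0.004, 2.949]
force: [0.5, 0.4, -4.0]
opening: 0.494
grasp_force: 61.5
```

```bash
python3 -c "
from h import *
go(.576,-.031,.235,np.pi-.0748)"
```

```text
lin [-0.043  -0.0509 -0.0018] turn [ 0.0024  0.0046 -0.1174]
```

play_rows:
  rows:
    - {"linear": [-0.018, -0.021, 0], "turn": [0, 0, -0.05], "hand": 0.034}
    - {"linear": [-0.032, -0.037, 0], "turn": [0, 0, -0.09], "hand": 0.034}
    - {"linear": [-0.04, -0.047, 0], "turn": [0.0025, 0.0045, -0.117], "hand": 0.034}
    - {"linear": [-0.043, -0.051, 0], "turn": [0.0025, 0.0045, -0.117], "hand": 0.034}
    - {"linear": [-0.043, -0.051, 0], "turn": [0.0025, 0.0045, -0.117], "hand": 0.034}
    - {"linear": [-0.043, -0.051, 0], "turn": [0.0025, 0.0045, -0.117], "hand": 0.034}

```text
t: 12.95
tcp_pos: [0.5752, -0.0291, 0.2326]
orientation: [3.141, -0.0, 3.064]
force: [-0.4, -0.1, -3.1]
opening: 0.494
grasp_force: 61.5
```

```bash
python3 -c "
from h import *
s=read_state();print(s['tcp_pos'],s['orientation'])
go(.576,-.031,.125,np.pi-.0748)
c=capture('scene')
cv2.imwrite('pics/s4.png',cv2.resize(c['image'][100:320,180:420],(720,600),interpolation=2))"
```

```text
[ 0.5752079  -0.02911847  0.23259004] [ 3.14140447e+00 -4.21139176e-04  3.06400734e+00]
lin [-0.001  -0.0018  0.1076] turn [ 0.0002 -0.0004 -0.0028]
```

View pics/s4.png

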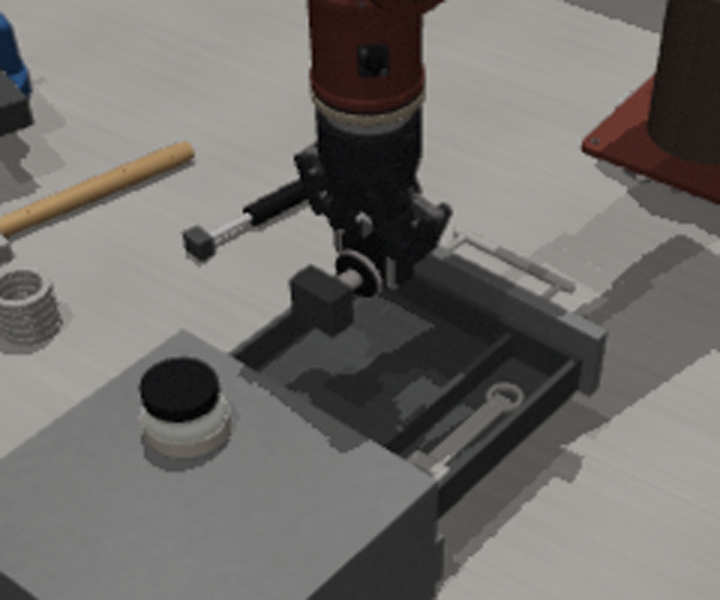

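The shock hangs level above the wide compartment, its block (crop (325,298)) pointing at the chest. I lower it.

play_rows:
  rows:
    - {"linear": [-0.001, -0.002, 0.012], "turn": [0, 0, -0.003], "hand": 0.034}
    - {"linear": [-0.001, -0.002, 0.032], "turn": [0, 0, -0.003], "hand": 0.034}
    - {"linear": [-0.001, -0.002, 0.053], "turn": [0, 0, -0.003], "hand": 0.034}
    - {"linear": [-0.001, -0.002, 0.074], "turn": [0, 0, -0.003], "hand": 0.034}
    - {"linear": [-0.001, -0.002, 0.09], "turn": [0, 0, -0.003], "hand": 0.034}
    - {"linear": [-0.001, -0.002, 0.1], "turn": [0, 0, -0.003], "hand": 0.034}
    - {"linear": [-0.001, -0.002, 0.105], "turn": [0, 0, -0.003], "hand": 0.034}
    - {"linear": [-0.001, -0.002, 0.107], "turn": [0, 0, -0.003], "hand": 0.034}

```text
t: 14.0
tcp_pos: [0.5766, -0.0318, 0.1256]
orientation: [-3.141, 0.0, 3.067]
force: [-0.3, -0.2, -3.0]
opening: 0.494
grasp_force: 61.5
```

play_rows:
  rows:
    - {"linear": [0, 0, 0.002], "turn": [0, 0, 0], "hand": 0.034}
    - {"linear": [0, 0, 0.004], "turn": [0, 0, 0], "hand": 0.034}
    - {"linear": [0, 0, 0.005], "turn": [0, 0, 0], "hand": 0.034}
    - {"linear": [0, 0, 0.006], "turn": [0, 0, 0], "hand": 0.034}

```text
t: 14.5
tcp_pos: [0.5764, -0.0318, 0.1196]
orientation: [-3.142, 0.0, 3.067]
force: [-0.2, 1.5, -3.5]
opening: 0.493
grasp_force: 61.5
```

play_rows:
  rows:
    - {"linear": [0, 0, 0.001], "turn": [0, 0, 0], "hand": 0.034}
    - {"linear": [0, 0, 0.002], "turn": [0, 0, 0], "hand": 0.034}
    - {"linear": [0, 0, 0.002], "turn": [0, 0, 0], "hand": 0.034}

```text
t: 14.88
tcp_pos: [0.5764, -0.0318, 0.1175]
orientation: [-3.142, -0.0, 3.067]
force: [0.1, -0.5, -3.3]
opening: 0.493
grasp_force: 61.5
```

play_rows:
  rows:
    - {"linear": [0, 0, 0.0005], "turn": [0, 0, 0], "hand": 0.034}
    - {"linear": [0, 0, 0.001], "turn": [0, 0, 0], "hand": 0.034}
    - {"linear": [0, 0, 0.001], "turn": [0, 0, 0], "hand": 0.034}

```text
t: 15.25
tcp_pos: [0.5768, -0.0318, 0.1173]
orientation: [-3.141, 0.001, 3.067]
force: [-2.1, 0.1, 2.5]
opening: 0.487
grasp_force: 62.1
```

Touchdown: the force changed sign. I release and rise.

play_rows:
  rows:
    - {"linear": [0, 0, 0], "turn": [0, 0, 0], "hand": 0.045}
    - {"linear": [0, 0, 0], "turn": [0, 0, 0], "hand": 0.055}
    - {"linear": [0, 0, 0], "turn": [0, 0, 0], "hand": 0.066}
    - {"linear": [0, 0, -0.004], "turn": [0, 0, 0], "hand": 0.066}
    - {"linear": [0, 0, -0.02], "turn": [0, 0, 0], "hand": 0.066}
    - {"linear": [0, 0, -0.05], "turn": [0, 0, 0], "hand": 0.066}
    - {"linear": [0, 0, -0.09], "turn": [0, 0, 0], "hand": 0.066}
    - {"linear": [0, 0, -0.14], "turn": [0, 0, 0], "hand": 0.066}

```text
t: 16.25
tcp_pos: [0.5759, -0.0317, 0.2582]
orientation: [3.142, -0.001, 3.067]
force: [0.7, -0.1, 0.3]
opening: 0.768
grasp_force: 0.0
```

```bash
python3 -c "
from h import *
s=read_state();print(s['t'],s['tcp_pos'],s['orientation'])
go(.4305,.0115,.265,np.pi/2-.0748)
c=capture('scene')
cv2.imwrite('pics/s5.png',cv2.resize(c['image'][100:320,180:420],(720,600),interpolation=2))"
```

```text
16.25 [ 0.57588699 -0.03167906  0.25819685] [ 3.14156988e+00 -9.31144235e-04  3.06678152e+00]
lin [ 0.1482  0.0322 -0.0067] turn [-7.0000e-04 -7.0000e-04  1.5708e+00]
```

View pics/s5.png

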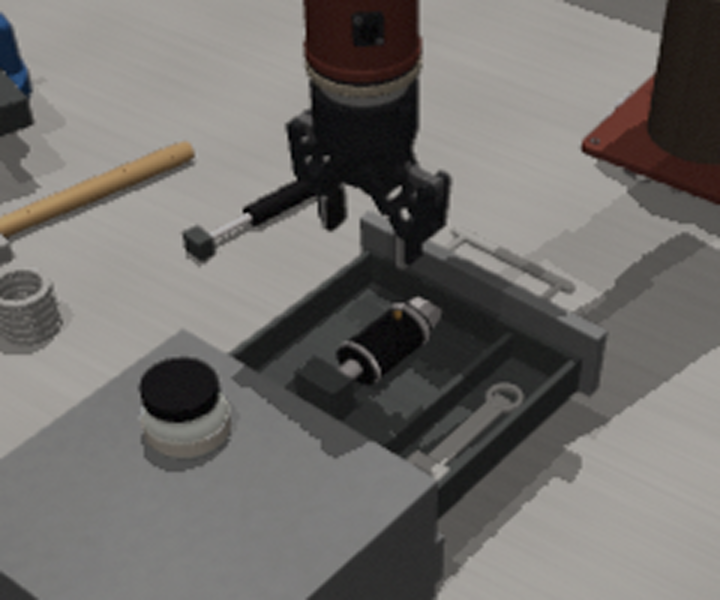

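The shock lies flat in the wide compartment (crop (375,345)), clear of the divider. I go back over the handle.

play_rows:
  rows:
    - {"linear": [0.01, 0.002, -0.005], "turn": [0, 0, 0.1], "hand": 0.06}
    - {"linear": [0.025, 0.005, -0.007], "turn": [0, 0, 0.27], "hand": 0.05}
    - {"linear": [0.045, 0.01, -0.007], "turn": [0, 0, 0.44], "hand": 0.038}
    - {"linear": [0.065, 0.014, -0.007], "turn": [0, 0, 0.61], "hand": 0.038}
    - {"linear": [0.085, 0.018, -0.007], "turn": [0, 0, 0.78], "hand": 0.038}
    - {"linear": [0.105, 0.023, -0.007], "turn": [0, 0, 0.95], "hand": 0.038}
    - {"linear": [0.12, 0.026, -0.007], "turn": [0, 0, 1.12], "hand": 0.038}
    - {"linear": [0.135, 0.029, -0.007], "turn": [0, 0, 1.29], "hand": 0.038}

```text
t: 17.3
tcp_pos: [0.4437, 0.0074, 0.2648]
orientation: [3.14, 0.001, 1.771]
force: [0.5, -0.2, 0.3]
opening: 0.444
grasp_force: 0.0
```

```bash
python3 -c "
from h import *
go(.4305,.0115,.265,np.pi/2-.0748)"
```

```text
lin [ 0.0067 -0.0121 -0.0002] turn [0.0017 0.0005 0.2753]
```

play_rows:
  rows:
    - {"linear": [0.005, -0.008, 0], "turn": [0, 0, 0.14], "hand": 0.038}
    - {"linear": [0.0065, -0.012, 0], "turn": [0.0015, 0.0005, 0.25], "hand": 0.038}
    - {"linear": [0.0065, -0.012, 0], "turn": [0.0015, 0.0005, 0.275], "hand": 0.038}
    - {"linear": [0.0065, -0.012, 0], "turn": [0.0015, 0.0005, 0.275], "hand": 0.038}

```text
t: 17.8
tcp_pos: [0.4312, 0.0111, 0.2642]
orientation: [-3.141, -0.0, 1.503]
force: [-0.4, -0.1, -0.1]
opening: 0.444
grasp_force: 0.0
```

```bash
python3 -c "
from h import *
go(.4305,.0115,.1385,np.pi/2-.0748)"
```

```text
lin [ 0.0004 -0.0007  0.1257] turn [-0.0005 -0.0001  0.0073]
```

play_rows:
  rows:
    - {"linear": [0, -0.001, 0.02], "turn": [0, 0, 0.007], "hand": 0.038}
    - {"linear": [0, -0.001, 0.045], "turn": [0, 0, 0.007], "hand": 0.038}
    - {"linear": [0, -0.001, 0.07], "turn": [0, 0, 0.007], "hand": 0.038}
    - {"linear": [0, -0.001, 0.093], "turn": [0, 0, 0.007], "hand": 0.038}
    - {"linear": [0, -0.001, 0.11], "turn": [0, 0, 0.007], "hand": 0.038}
    - {"linear": [0, -0.001, 0.12], "turn": [0, 0, 0.007], "hand": 0.038}
    - {"linear": [0, -0.001, 0.1255], "turn": [0, 0, 0.007], "hand": 0.038}
    - {"linear": [0, -0.001, 0.1255], "turn": [0, 0, 0.007], "hand": 0.038}

```text
t: 18.8
tcp_pos: [0.4298, 0.0112, 0.1381]
orientation: [-3.14, -0.0, 1.495]
force: [-0.0, -0.3, 0.1]
opening: 0.443
grasp_force: 0.0
```

play_rows:
  rows:
    - {"linear": [0, 0, 0], "turn": [0, 0, 0], "hand": 0.025}
    - {"linear": [0, 0, 0], "turn": [0, 0, 0], "hand": 0.015}
    - {"linear": [0, 0, 0], "turn": [0, 0, 0], "hand": 0.008}
    - {"linear": [0, 0, 0], "turn": [0, 0, 0], "hand": 0.004}

```text
t: 19.3
tcp_pos: [0.4301, 0.0112, 0.1387]
orientation: [-3.141, -0.0, 1.495]
force: [-0.9, 0.7, 4.2]
opening: 0.101
grasp_force: 58.6
```

play_rows:
  rows:
    - {"linear": [0, 0.003, 0], "turn": [0, 0, 0], "hand": 0.004}
    - {"linear": [0, 0.01, 0], "turn": [0, 0, 0], "hand": 0.004}
    - {"linear": [0, 0.021, 0], "turn": [0, 0, 0], "hand": 0.004}
    - {"linear": [0, 0.034, 0], "turn": [0, 0, 0], "hand": 0.004}
    - {"linear": [0, 0.048, 0], "turn": [0, 0, 0], "hand": 0.004}
    - {"linear": [0, 0.062, 0], "turn": [0, 0, 0], "hand": 0.004}
    - {"linear": [0, 0.076, 0], "turn": [0, 0, 0], "hand": 0.004}
    - {"linear": [0, 0.09, 0], "turn": [0, 0, 0], "hand": 0.004}

```text
t: 20.3
tcp_pos: [0.5201, 0.0044, 0.1387]
orientation: [-3.14, -0.0, 1.495]
force: [-2.4, 0.3, 7.5]
opening: 0.108
grasp_force: 59.0
```

play_rows:
  rows:
    - {"linear": [0, 0.014, 0], "turn": [0, 0, 0], "hand": 0.004}
    - {"linear": [0, 0.028, 0], "turn": [0, 0, 0], "hand": 0.004}
    - {"linear": [0, 0.042, 0], "turn": [0, 0, 0], "hand": 0.004}
    - {"linear": [0, 0.056, 0], "turn": [0, 0, 0], "hand": 0.004}
    - {"linear": [0, 0.07, 0], "turn": [0, 0, 0], "hand": 0.004}
    - {"linear": [0, 0.083, 0], "turn": [0, 0, 0], "hand": 0.004}
    - {"linear": [0, 0.094, 0], "turn": [0, 0, 0], "hand": 0.004}
    - {"linear": [0, 0.102, 0], "turn": [0, 0, 0], "hand": 0.004}

```text
t: 21.3
tcp_pos: [0.6219, -0.0034, 0.1387]
orientation: [-3.141, -0.0, 1.495]
force: [-2.4, 0.3, 7.3]
opening: 0.107
grasp_force: 59.1
```

play_rows:
  rows:
    - {"linear": [0, 0.005, 0], "turn": [0, 0, 0], "hand": 0.004}
    - {"linear": [0, 0.009, 0], "turn": [0, 0, 0], "hand": 0.004}
    - {"linear": [0, 0.012, 0], "turn": [0, 0, 0], "hand": 0.004}
    - {"linear": [0, 0.014, 0], "turn": [0, 0, 0], "hand": 0.004}

```text
t: 21.8
tcp_pos: [0.6356, -0.0044, 0.1387]
orientation: [-3.141, -0.0, 1.495]
force: [-2.3, 0.2, 6.0]
opening: 0.101
grasp_force: 59.1
```

play_rows:
  rows:
    - {"linear": [0, 0.001, 0], "turn": [0, 0, 0], "hand": 0.004}
    - {"linear": [0, 0.002, 0], "turn": [0, 0, 0], "hand": 0.004}
    - {"linear": [0, 0.003, 0], "turn": [0, 0, 0], "hand": 0.004}
    - {"linear": [0, 0.004, 0], "turn": [0, 0, 0], "hand": 0.004}
    - {"linear": [0, 0.005, 0], "turn": [0, 0, 0], "hand": 0.004}

```text
t: 22.42
tcp_pos: [0.6394, -0.0047, 0.1387]
orientation: [-3.138, -0.0, 1.495]
force: [-9.6, 0.4, 12.9]
opening: 0.107
grasp_force: 59.7
```

play_rows:
  rows:
    - {"linear": [0, 0.0005, 0], "turn": [0, 0, 0], "hand": 0.004}
    - {"linear": [0, 0.0005, 0], "turn": [0, 0, 0], "hand": 0.012}
    - {"linear": [0, 0, 0], "turn": [0, 0, 0], "hand": 0.036}
    - {"linear": [0, -0.001, 0], "turn": [0, 0, 0], "hand": 0.036}
    - {"linear": [0, -0.001, -0.015], "turn": [0, 0, 0], "hand": 0.036}
    - {"linear": [0, -0.001, -0.045], "turn": [0, 0, 0], "hand": 0.036}
    - {"linear": [0, -0.001, -0.09], "turn": [0, 0, 0], "hand": 0.036}
    - {"linear": [0, -0.03, -0.14], "turn": [0, 0, 0], "hand": 0.036}

```text
t: 23.42
tcp_pos: [0.6108, -0.0028, 0.2795]
orientation: [-3.14, -0.0, 1.495]
force: [0.6, -1.0, 0.3]
opening: 0.418
grasp_force: 0.0
```

play_rows:
  rows:
    - {"linear": [0, -0.04, 0], "turn": [0, 0, 0], "hand": 0.036}
    - {"linear": [0, -0.09, 0], "turn": [0, 0, 0], "hand": 0.036}
    - {"linear": [0, -0.13, 0], "turn": [0, 0, 0], "hand": 0.036}
    - {"linear": [0, -0.15, 0], "turn": [0, 0, 0], "hand": 0.036}
    - {"linear": [0, -0.15, 0], "turn": [0, 0, 0], "hand": 0.036}

```text
t: 24.05
tcp_pos: [0.4605, 0.0089, 0.2794]
orientation: [3.141, -0.0, 1.495]
force: [0.7, -0.4, 0.4]
opening: 0.421
grasp_force: 0.0
```

```bash
python3 -c "
from h import *
c=capture('top');d=capture('scene')
cv2.imwrite('pics/f.png',np.hstack([cv2.resize(c['image'][100:260,270:400],(390,480),interpolation=2),cv2.resize(d['image'][180:340,150:286],(408,480),interpolation=2)]))"
```

```text
(no output)
```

View pics/f.png

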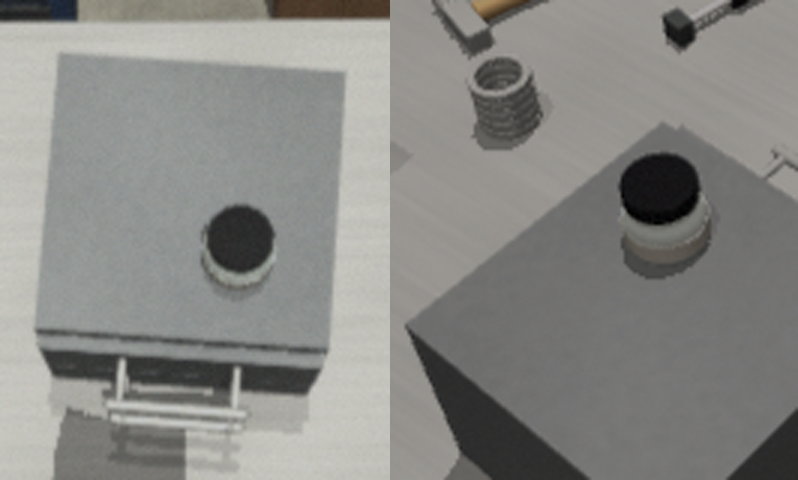

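The drawer is shut, with its front flush against the chest at about crop row 345. The jar has not moved, so I hand in.

```bash
python3 -c "
from h import *
print(close_job())"
```

```text
the job is handed in; nothing more can be done
None
```

The drawer was pulled open to its stop, the shock absorber set down flat in the wide compartment, and the drawer pushed shut to its stop; the job was handed in at about 24 s, and nothing else looked moved in the last pictures.

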